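Put the long scanner battery on charge

ROBOT

A 6-joint arm with a two-finger parallel gripper is mounted at the origin on a cart in front of the work surface, level with it; the furniture and walls round the work are solid. World frame = base frame: x ahead of the robot, y to its left, z up, the work surface at z = 0. Lengths are in mm, angles in rad, forces in N, time in s.
With the tool pointing down it reaches from about 425 to 1125 mm from the base axis. Payload 14.9 kg.
Tool frame: the origin (TCP) lies between the finger pads; the fingertips stand r.tip_extent ahead of it and the grasp point (between the pads) lies 3 mm ahead of it (r.tip_extent is the distance from the TCP to the fingertips, in mm); z points along the fingers, y is the line along which they close (so a half turn about z gives the same grasp; the last joint's range is limited). The gripper opens to 91 mm and grips with 3 to 60 N. Pads are 32 mm wide; open, the fingers measure 118 mm over their backs; the gripper's body (76 mm by 178 mm) begins 60 mm behind the grasp point.
Start: joints at [-1.347, 0.379, 1.734, -0, 1.028, -0.033], TCP at [177.786, -677.06, 235.932] pointing down, gripper open.
Joint ranges: [-2.77, 2.77], [-0.74, 2.19], [0, 2.66], [-1.06, 4.2], [0.31, 2.87], [-3.08, 3.08]. Speed limits (rad/s): [1.89, 1.89, 2.39, 3.14, 3.14, 3.14].

INTERFACE

Orientations are given as a unit quaternion [x, y, z, w].
In Python, from plant import monitor, vision, r, models gives the robot as it stands.
- The arm moves only by the tool jog_arm, never from a script. Its argument "steps" is a list that holds one entry, the list of rows, each a list of 7 numbers: the shift along the world's x, y, z in units of 40 mm (1.0 is 40 mm), then the turn, a rotation vector about the world's x, y, z in units of 6 degrees (1.0 is 6 degrees), then the finger opening in mm, from 0 to 91.2. A call has 1 to 8 rows; each row shifts and turns the commanded pose from where the row before left it; what a row does not reach is not made up. A row lasts 1/8 s, in which the tool goes at most 62.5 mm and 10.7 degrees, less where a joint would pass 70% of its speed; a pose out of reach is approached as far as the arm can. A call is refused whole if a number of a shift passes 1 or a number of a turn 1, either way. A call with a gripper value outside its range is refused whole. The fingers move at their own pace and stop on an object; "grip_force" is the grip in N (left out, the last holds). Time passes only in rows, so rows that do not move let the fingers close. It gives the time, the measured TCP pose, the force, the opening and the grip force at its end, in the units of the state.
- monitor.sense(): the state, without advancing time (a new reading comes with each control period).
- vision.read_camera(name): name is "scene" or "top" or "wrist"; returns (picture, depth): 420x560x3 uint8, red, green, blue; 420x560 float32, mm along the optical axis (not along the pixel's ray), 0 where there is no reading.
- vision.camera_model(name): a dict with "K" (3x3 intrinsics, pixels), "k1" (the pictures are not rectified: a ray, as slopes to the right and down, at radius r is drawn at 1 + k1 r^2 times it, then the intrinsics apply), "xyz" and "orientation" of the camera in the world. Camera axes: x right, y up, looking along -z (the intrinsics and any distortion apply to the point x, -y, -z); pixel columns grow to the right and rows downward; lengths in mm; the calibration is good to about 2 mm. A picture is of the moment at which its call begins: read the wrist's pose just before it. camera_model takes no time and is no camera call; for the wrist camera it gives the pose at the moment of the call.
- r.finish_job(): hands the job in; it is judged then, once.
Trained networks look in the newest picture that a camera, given by its name, has taken for a name from the list of things; names that differ only in an ending like _2 or _b are one class to them, and where a whole thing is asked for, a point or a joint stands for the part that bears it (a point fixed in the world has none). Each returns a list of dicts, best first, with "confidence" (0 to 1); they miss things now and then, are a little off and sometimes report something else, mostly with a low value. They report only what shows in the picture. A call takes as long as a camera call.
- models.silhouettes(camera, target): "mask" (420x560 bool, what is visible of it).
- models.place_of(camera, target): "xyz" ([x, y, z] in mm, in world coordinates, good to about 4 mm: a listed point, or the origin of a listed thing).
The state is a dict: "time": time; "qpos": joint angles; "qd": joint speeds; "effort": joint torques, N m; "tool_pos": TCP position; "tool_rot": TCP orientation; "contact_force": force on the tool from outside, world axes, zero at the start; "wrist_torque": the same for the moment, N m; "gripper_width": finger opening in mm; "gripper_force": force on a finger pad.
Only numpy, scipy, OpenCV 4.12 (cv2) and the standard library are available. Lean on these libraries where they do the work, as an engineer would, in place of code of your own. Each camera call takes 0.05 s, during which the arm holds its last target. There are 200 camera calls.

TASK

Take the long battery pack out of the sloped desk organiser and put it on charge in the single-bay charger: holding it tilted, tuck its nose under the lip at the end of the bay away from the catch, then push the heel down until the spring catch snaps over it and the pack is fully home. Leave the two short packs where they lie, and do not shift the can, the sticky notes or the highlighter.

Things in the scene. Friction and masses are not known exactly. Their poses are not given: they have to be found in the camera images.
- pack_long: The pack to charge: black block 95 x 36 x 24 mm, 0.15 kg, lying on the sloped floor of one of the organiser's three compartments, nose downhill. Origin: middle of the lower edge of its nose end; +x along its length to the heel, +y across, +z out of its top face. x = 0 to 9 mm is a tongue 8 mm thick, 28 mm wide; 9 to 87 mm the body, 24 mm thick; 87 to 95 mm a step 12 mm thick.
- pack_long_heel (a point): Point on the long pack: middle of the lower edge of its heel end (x = 95 mm, y = 0, z = 0 in the pack's frame).
- pack_short_thick: Short black pack 72 x 36 x 24 mm in another compartment; stays there. Origin and axes as for the long pack.
- pack_short_slim: Short slim black pack 68 x 32 x 18 mm in another compartment; stays there. Origin and axes as for the long pack.
- organiser: White sheet-metal organiser, fixed, 165 deep x 216 wide x 178 mm high. Origin on the desk; +x to its back, +y along its width. Its floor rises 35 degrees to the back from x = -40, z = 14 mm, behind a stop 15 mm high square to the slope; compartments centred at y = -68, 0, 68 mm, ribs between them 9 mm high, side cheeks 15 mm high.
- shelf_edge (a point): Middle of the front edge of the organiser's shelf, which covers the upper part of the compartments from here to the back: at x = -20, y = 0, z = 156 mm in the organiser's frame (underside of the shelf; its rim reaches 170 mm, small things on it 185 mm). No room for a gripper pointing straight down.
- charger: Grey charger, fixed, 132 x 60 x 28 mm. Origin on the desk, on its middle line; +x from the lip end to the catch end. Bay: x = -53 to 45.5 mm, y = -20 to 20 mm, floor 14 mm and side rims 28 mm above the desk. The pack lies in it with its +x along the charger's +x.
- bay_nose (a point): Foot of the bay's nose wall: x = -53, y = 0, z = 14 mm in the charger's frame; the pack's origin comes within 4 mm of it. A lip overhangs it by 7 mm, underside 10.5 and top 14.5 mm above the bay floor: the tongue goes under it only with the pack tilted heel up (15 to 25 degrees), then the pack swings down.
- catch (a joint): Black spring catch at the charger's +x end, slides along +x: 0 sprung home, 0.010 m fully back. Hook tip at x = 38 mm, 13 to 16 mm above the bay floor, slanted face above it to 26 mm: the heel pressed down on it pushes it back (under 15 N), and it springs out over the heel's step when the pack is home. Two contact pins in the bay floor spring up 4 mm.
- drink_can: Drink can 66 x 66 x 114 mm, standing; origin under its centre. A bystander.
- sticky_notes: Block of sticky notes 76 x 76 x 25 mm; origin under its centre. A bystander.
- highlighter: Stubby highlighter 26 x 81 x 18 mm lying flat; origin under its centre, +y along its length. A bystander.

How it is judged (in metres and radians):
At the end, for the whole second after the job is handed in: The long pack lies at rest in the bay, right way up and level within 0.06 rad, lengthwise within 0.12 rad: nose edge under the lip within 6 mm of the nose wall and 3.5 mm of the bay floor, heel edge within 4 mm of the bay floor, catch sprung back over the heel (under 2 mm) (x of pack_long in the frame of charger between -0.056 and -0.047 m and z of pack_long in the frame of charger below 0.0175 m and z of pack_long_heel in the frame of charger below 0.018 m and angle between the x axis of pack_long and the x axis of charger, either way round below 0.12 rad and angle between pack_long's own z axis and vertical below 0.06 rad and value of joint catch below 0.002 m and linear speed of pack_long below 0.01 m/s); the robot touches nothing.
It fails at once if a short pack is shifted by more than 20 mm (distance of any of pack_short_thick, pack_short_slim from where it was at the start of the episode above 0.02 m).
It fails at once if the can, the sticky notes or the highlighter is shifted by more than 30 mm (distance of any of drink_can, sticky_notes, highlighter from where it was at the start of the episode above 0.03 m).
It also fails if it takes over 42 s, if anything falls off the work surface, if the arm or the gripper's body presses on something with over 40 N, if the wrist force passes 120 N, or if a joint passes its speed limit or range.

## Working session

There is one attempt and no reset: what is moved stays moved. The work goes in short steps, Python scripts to look and compute and a tool call to move; the robot and the scene stay as the last step left them, time stands still between calls to the robot, and variables do not carry over. Pictures are saved under pics/ and viewed, at most 13 in all, crops included, and the job is handed in when it is done.

Besides the shell and the picture viewer there is one more tool, called after "Request:" by a JSON object that holds its "method" and its "body". jog_arm: Moves the arm, as the interface text tells. Its arguments: {"type":"object","properties":{"steps":{"type":"array"},"grip_force":{"type":"number"}},"required":["steps"]}

```bash
ls; mkdir -p pics
cat > h.py <<'E'
import numpy as np, cv2
from scipy.spatial.transform import Rotation as R
from plant import monitor, vision, r, models
def cam(name):
    m=vision.camera_model(name); return m
def deproj(m,uv,d):
    K=np.array(m["K"]); uv=np.atleast_2d(uv).astype(float); d=np.atleast_1d(d)
    p=cv2.undistortPoints(uv[:,None],K,np.array([m["k1"],0,0,0.]))[:,0]
    c=np.c_[p[:,0]*d,-p[:,1]*d,-d]
    return R.from_quat(m["orientation"]).apply(c)+np.array(m["xyz"])
def cloud(m,depth,mask=None):
    if mask is None: mask=np.ones(depth.shape,bool)
    v,u=np.nonzero(mask&(depth>0))
    return deproj(m,np.c_[u,v],depth[v,u])
E
python3 - <<'E'
from h import *
print(r.tip_extent, monitor.sense())
ims=[]
for c in ["scene","top"]:
    im,d=vision.read_camera(c); m=cam(c); print(c,m)
    np.savez(f"{c}.npz",im=im,d=d)
    cv2.imwrite(f"pics/{c}.png",im[...,::-1])
    for t in ["pack_long","pack_long_heel","pack_short_thick","pack_short_slim","organiser","shelf_edge","charger","bay_nose","catch","drink_can","sticky_notes","highlighter"]:
        print(c,t,[(np.round(x["xyz"]).tolist(),round(x["confidence"],2)) for x in models.place_of(c,t)][:3])
E
```

```text
pics
22.0 {'time': 0.0, 'qpos': array([-1.34727804e+00,  3.79403796e-01,  1.73475066e+00,  2.02788749e-05,
        1.02852429e+00, -3.33214490e-02]), 'qd': array([ 0.00217313,  0.00043153,  0.00112231,  0.00047872, -0.00077675,
       -0.00156649]), 'effort': array([ 6.87194479e-03, -7.63725400e+01, -4.34370160e+01,  6.53335545e-02,
        4.23754344e-02, -9.79560855e-05]), 'tool_pos': array([ 177.72161593, -676.68984862,  235.30650141]), 'tool_rot': array([ 9.91766019e-01,  1.28061970e-01, -4.29219579e-05, -5.41413441e-04]), 'contact_force': array([-0.94841849,  0.1288834 , -0.81919418]), 'wrist_torque': array([ 0.07065323, -0.03513439, -0.00018159]), 'gripper_force': 0.0, 'gripper_width': 91.30664605451693}
scene {'K': array([[457.63894275,   0.        , 286.15672371],
       [  0.        , 457.63894275, 210.83710429],
       [  0.        ,   0.        ,   1.        ]]), 'k1': -0.09603935472165222, 'xyz': array([967.9751424 , 877.34388196, 904.23081091]), 'orientation': array([0.12078311, 0.33757592, 0.87530063, 0.32450385])}
scene pack_long [([606.0, 303.0, 12.0], 0.72)]
scene pack_long_heel [([649.0, 244.0, 71.0], 0.74)]
scene pack_short_thick [([493.0, 239.0, 18.0], 0.58)]
scene pack_short_slim [([545.0, 280.0, 13.0], 0.71)]
scene organiser []
scene shelf_edge [([563.0, 259.0, 153.0], 0.95)]
scene charger [([420.0, 371.0, 1.0], 0.62)]
scene bay_nose [([394.0, 419.0, 12.0], 0.62), ([492.0, 237.0, 17.0], 0.52)]Traceback (most recent call last):
  File "<stdin>", line 9, in <module>
ValueError: it knows: bay_nose, charger, drink_can, highlighter, organiser, pack_long, pack_long_heel, pack_short_slim, pack_short_thick, shelf_edge, sticky_notes
```

Run:
```python
from h import *
T=["pack_long","pack_long_heel","pack_short_thick","pack_short_slim","organiser","shelf_edge","charger","bay_nose","drink_can","sticky_notes","highlighter"]
c="top"
im,d=vision.read_camera(c); m=cam(c); print(m["xyz"])
np.savez(f"{c}.npz",im=im,d=d); cv2.imwrite(f"pics/{c}.png",im[...,::-1])
for t in T: print(c,t,[(np.round(x["xyz"]).tolist(),round(x["confidence"],2)) for x in models.place_of(c,t)][:3])
c="scene"
for t in T[-3:]: print(c,t,[(np.round(x["xyz"]).tolist(),round(x["confidence"],2)) for x in models.place_of(c,t)][:3])
a=np.vstack([cv2.imread(f"pics/{c}.png") for c in ["scene","top"]])
```

```text
[ 432.75369981  379.99681427 1154.55587929]
top pack_long [([611.0, 310.0, 14.0], 0.8)]
top pack_long_heel []
top pack_short_thick [([491.0, 240.0, 16.0], 0.74), ([571.0, 568.0, -0.0], 0.37)]
top pack_short_slim [([548.0, 270.0, 13.0], 0.66)]
top organiser [([569.0, 238.0, -1.0], 0.58)]
top shelf_edge [([559.0, 253.0, 157.0], 0.73), ([549.0, 271.0, 14.0], 0.27)]
top charger [([415.0, 371.0, 0.0], 0.7)]
top bay_nose [([390.0, 424.0, 13.0], 0.57)]
top drink_can [([616.0, 503.0, 0.0], 0.87)]
top sticky_notes [([368.0, 200.0, -0.0], 0.75)]
top highlighter [([570.0, 573.0, -2.0], 0.77)]
scene drink_can [([616.0, 507.0, -2.0], 0.86), ([547.0, 273.0, 15.0], 0.15)]
scene sticky_notes [([369.0, 199.0, -4.0], 0.86)]
scene highlighter []
```

View pics/scene.png

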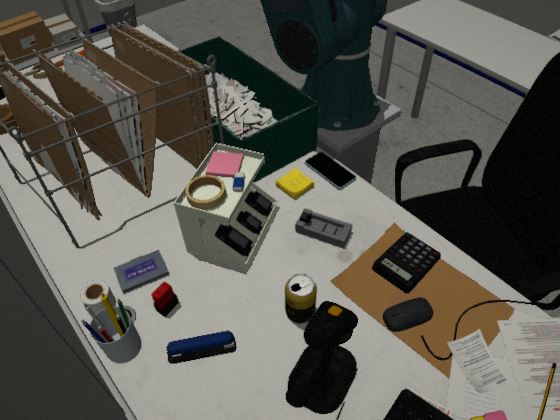

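View pics/top.png

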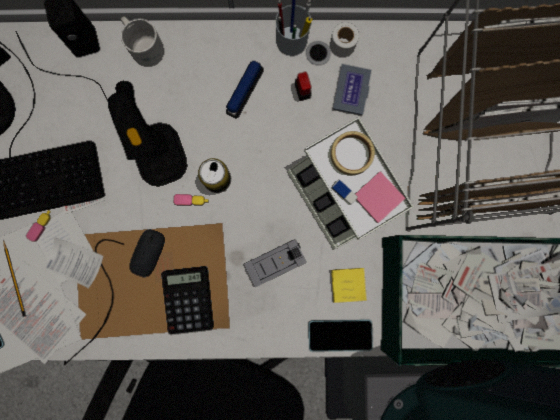

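Run:
```python
from h import *
print(monitor.sense()["time"], vision.camera_model("wrist")["xyz"],vision.camera_model("wrist")["orientation"])
P=[]
for c in ["scene","top"]:
    z=np.load(c+".npz"); p=cloud(cam(c),z["d"]); P.append(p)
P=np.vstack(P)
for x in range(200,900,100):
    print(x,[int(np.max(q[:,2],initial=-1)) for y in range(-800,600,100) for q in [P[(P[:,0]>=x)&(P[:,0]<x+100)&(P[:,1]>=y)&(P[:,1]<y+100)]]])
for c in ["top","scene"]:
    m=cam(c); d=np.load(c+".npz")["d"]
    for t in ["charger","pack_long","organiser"]:
        s=models.silhouettes(c,t)
        if not s: print(c,t,"none");continue
        k=cv2.erode(s[0]["mask"].astype(np.uint8),np.ones((3,3)))>0
        q=cloud(m,d,k); 
        if t=="charger":
            q=q[(q[:,2]>8)&(q[:,2]<45)]
        if len(q)<10: print(c,t,len(q));continue
        rc=cv2.minAreaRect(q[:,:2].astype(np.float32)); print(c,t,len(q),rc,np.percentile(q[:,2],[2,50,98]).round())
        if t=="pack_long":
            u,sv,v=np.linalg.svd(q-q.mean(0)); print(q.mean(0),v,sv)
```

```text
1.2 [ 253.44276434 -656.65786462  384.00519853] [-0.11009609  0.08460234 -0.60476969  0.78420336]
200 [7, 9, -1, -1, 175, 174, 172, 510, 568, 421, 16, 7, 21, 29]
300 [-1, -1, -1, -1, 177, 132, 106, 76, 35, 173, 27, 33, 34, 38]
400 [30, -1, -1, -1, 16, 172, 174, 352, 392, 183, 179, 46, 35, 36]
500 [-1, -1, -1, -1, 367, 391, 374, 375, 388, 182, 186, 47, 118, 117]
600 [-1, -1, -1, -1, 371, 371, 367, 367, 373, 188, 190, 183, 119, 205]
700 [7, 7, -1, 5, 372, 374, 374, 375, 374, 181, 182, 7, 55, 11]
800 [54, 56, 6, 6, 373, 374, 374, 375, 375, 21, 74, 74, 53, 7]
top charger 1387 ((420.23455810546875, 368.25689697265625), (58.64749526977539, 132.9460906982422), 24.88869857788086) [11. 25. 41.]
top pack_long 229 ((615.4000244140625, 294.1826171875), (32.02695083618164, 36.021240234375), 31.418981552124023) [40. 55. 67.]
[616.07595118 293.53482135  54.8888527 ] [[-0.36287584  0.72163856 -0.58954127]
 [-0.88051907 -0.47260196 -0.03651773]
 [-0.30497096  0.50585093  0.80691235]] [191.98902464 132.48007507  26.95232773]
top organiser 7541 ((582.826904296875, 214.09832763671875), (214.23548889160156, 161.2086181640625), 29.851707458496094) [ 16. 161. 185.]
scene charger 1181 ((419.62579345703125, 371.7919006347656), (63.27005386352539, 129.1997833251953), 25.0161190032959) [11. 26. 42.]
scene pack_long 547 ((628.1768188476562, 279.734619140625), (35.319366455078125, 77.94171142578125), 29.43279266357422) [29. 63. 84.]
[629.94523877 283.80945125  62.06717587] [[-0.40015814  0.72915368 -0.55516519]
 [-0.9160083  -0.33694909  0.21770188]
 [-0.02832428  0.59565109  0.80274374]] [579.32135566 246.65715497 120.62770637]
scene organiser 6646 ((584.54833984375, 215.2184295654297), (220.06658935546875, 166.7778778076172), 30.133373260498047) [  7. 162. 186.]
```

Request:
{"method": "jog_arm", "body": {"steps": [[[0.6,0.8,1,0,0,0.7,46],[0.6,0.8,1,0,0,0.7,46],[0.6,0.8,1,0,0,0.7,46],[0.6,0.9,0.9,0,0,0.7,46],[0.6,0.9,0.9,0,0,0.7,46],[0.5,0.9,0.9,0,0,0.7,46],[0.5,1,0.5,0,0,0.7,46],[0.5,1,0.2,0,0,0.7,46]]]}}

```text
time: 2.5
tool_pos: [358.4, -391.9, 493.5]
tool_rot: [0.912, 0.41, 0.0, 0.001]
contact_force: [0.4, 0.5, -1.5]
gripper_width: 45.9
gripper_force: 0.0
```

Request:
{"method": "jog_arm", "body": {"steps": [[[0.4,1,0,0,0,0.7,46],[0.3,1,0,0,0,0.7,46],[0.2,1,0,0,0,0.7,46],[0.1,1,0,0,0,0.7,46],[0.1,1,0,0,0,0.7,46],[0.1,1,0,0,0,0.7,46],[0.1,1,0,0,0,0.7,46],[0.1,1,0,0,0,0.7,46]]]}}

```text
time: 3.5
tool_pos: [413.6, -71.8, 492.1]
tool_rot: [0.754, 0.656, 0.0, 0.0]
contact_force: [1.3, -0.8, 1.3]
gripper_width: 46.2
gripper_force: 0.0
```

Request:
{"method": "jog_arm", "body": {"steps": [[[0.3,1,0,0,0,0.8,46],[0.3,1,0,0,0,0.8,46],[0.3,1,0,0,0,0.8,46],[0.3,1,0,0,0,0.8,46],[0.3,1,-0.3,0,0,0.8,46],[0.3,1,-0.5,0,0,0.8,46],[0.3,1,-0.5,0,0,0.8,46],[0.3,1,-0.5,0,0,0.7,46]]]}}

```text
time: 4.5
tool_pos: [510.0, 248.4, 419.4]
tool_rot: [0.501, 0.865, 0.0, 0.0]
contact_force: [1.2, -0.4, 0.0]
gripper_width: 45.7
gripper_force: 0.0
```

Request:
{"method": "jog_arm", "body": {"steps": [[[0.2,1,-0.7,-0.7,-0.4,0,46],[0.2,1,-0.7,-0.7,-0.4,0,46],[0.2,0.8,-0.7,-0.7,-0.4,0,46],[0.1,0.5,-0.7,-0.7,-0.4,0,46],[0,0.2,-0.7,-0.7,-0.4,0,46],[0,0,-0.7,-0.7,-0.4,0,46],[0,0,-0.5,-0.7,-0.4,0,46],[0,0,0,-0.2,-0.1,0,46]]]}}

```text
time: 5.5
tool_pos: [536.8, 386.8, 230.1]
tool_rot: [0.478, 0.825, -0.154, 0.261]
contact_force: [-0.1, -0.3, 0.6]
gripper_width: 46.3
gripper_force: 0.0
```

Run:
```python
from h import *
s=monitor.sense(); m=cam("wrist"); im,d=vision.read_camera("wrist"); cv2.imwrite("pics/w1.png",im[...,::-1]); np.savez("w1.npz",im=im,d=d,xyz=m["xyz"],o=m["orientation"])
print(s["time"],s["tool_pos"],R.from_quat(s["tool_rot"]).as_matrix().round(3),s["qpos"].round(2),m)
for t in ["pack_long","pack_long_heel","bay_nose","charger"]:
    print(t,[(np.round(x["xyz"]).tolist(),round(x["confidence"],2)) for x in models.place_of("wrist",t)][:3])
for t in ["pack_long"]:
    S=models.silhouettes("wrist",t)
    if S:
        k=S[0]["mask"]; np.save("k1.npy",k); q=cloud(m,d,cv2.erode(k.astype(np.uint8),np.ones((3,3)))>0); print(len(q),q.mean(0),S[0]["confidence"]); np.save("q1.npy",q)
```

```text
5.5 [536.82795618 386.80150124 230.06873067] [[-0.407  0.868  0.284]
 [ 0.707  0.496 -0.503]
 [-0.578 -0.004 -0.816]] [ 0.8   0.43  1.77 -0.63  1.21  0.59] {'K': array([[358.25605415,   0.        , 281.31519955],
       [  0.        , 358.25605415, 211.23398659],
       [  0.        ,   0.        ,   1.        ]]), 'k1': 0.003007752522494798, 'xyz': array([463.66753632, 517.23692086, 305.9996072 ]), 'orientation': array([-0.41834303, -0.10877626,  0.23278238,  0.87118838])}
pack_long [([611.0, 305.0, 14.0], 0.59)]
pack_long_heel [([645.0, 240.0, 70.0], 0.71)]
bay_nose []
charger []
2738 [620.85694368 288.95611055  56.49386161] 0.55
```

View pics/w1.png

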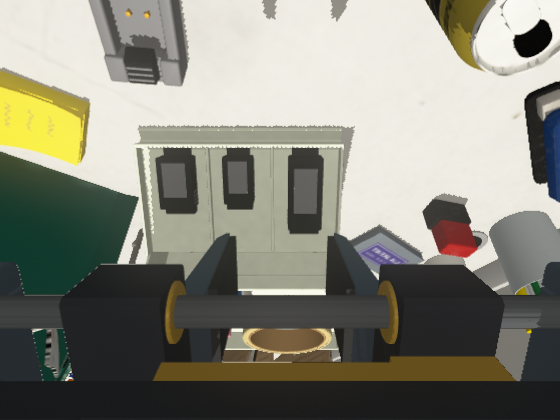

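```bash
cat > fit.py <<'E'
from h import *
def fit(q,yaw=-60.1,tilt=35):
    x=np.array([np.cos(np.radians(yaw)),np.sin(np.radians(yaw)),0]); y=np.cross([0,0,1],x)
    t=np.radians(tilt); s=np.cos(t)*x+np.sin(t)*np.array([0,0,1]); n=np.cross(s,y)
    L=q@np.c_[s,y,n]
    return np.c_[s,y,n],L
E
python3 - <<'E'
from fit import *
z=np.load("w1.npz"); m=cam("wrist"); m["xyz"]=z["xyz"]; m["orientation"]=z["o"]
Q={"w":cloud(m,z["d"],np.load("k1.npy"))}
for c in ["scene"]:
    d=np.load(c+".npz")["d"]; k=models.silhouettes(c,"pack_long")
    if k: Q[c]=cloud(cam(c),d,k[0]["mask"])
for c,q in Q.items():
    B,L=fit(q); 
    h=np.percentile(L[:,2],90); top=L[np.abs(L[:,2]-np.median(L[L[:,2]>h-8,2]))<2.5]
    rc=cv2.minAreaRect(top[:,:2].astype(np.float32)); print(c,len(q),"n pct",np.percentile(L[:,2],[1,10,50,90,99]).round(1),"s",np.percentile(top[:,0],[1,99]).round(1),np.percentile(L[:,0],[1,99]).round(1),"y",np.percentile(top[:,1],[1,99]).round(1),rc)
    # tilt of top plane
    A=np.c_[top[:,:2],np.ones(len(top))]; print(np.linalg.lstsq(A,top[:,2],rcond=None)[0])
# floor around: all wrist points near pack
q=cloud(m,z["d"]); B,L=fit(q); s0,y0=np.median(fit(Q["w"])[1][:,:2],axis=0)
for dy in range(-60,61,4):
    k=(abs(L[:,1]-y0-dy)<2)&(abs(L[:,0]-s0)<15); print(dy,int(k.sum()),np.round(np.median(L[k,2]),1) if k.any() else None)
print(s0,y0)
print("shelf", [ (a.round(1).tolist()) for a in [np.array([559,254,156])@B]])
E
```

```text
w 2987 n pct [-9.8  1.  14.  15.1 16.1] s [ 47.  123.3] [ 38.5 131.1] y [664.8 700.1] ((85.43986511230469, 682.7255249023438), (77.3655014038086, 35.79635238647461), 0.3543131649494171)
[-2.13110959e-04  1.39135619e-03  1.32161766e+01]
scene 681 n pct [-10.3  -3.   13.6  16.9  18.9] s [ 50.5 126.7] [ 41.9 135.6] y [664.6 700.7] ((88.92552185058594, 681.9771118164062), (38.3768310546875, 77.88520050048828), 88.56439208984375)
[ 1.47629062e-03 -3.15845594e-03  1.71484731e+01]
-60 111 8.3
-56 133 7.4
-52 111 -9.8
-48 1596 260.6
-44 160 -9.6
-40 104 -9.9
-36 86 -1.4
-32 108 -9.4
-28 107 -9.9
-24 81 -10.0
-20 108 -9.9
-16 114 13.9
-12 113 14.1
-8 114 14.4
-4 105 14.6
0 931 236.3
4 848 269.8
8 113 14.4
12 107 14.3
16 104 13.7
20 41 -9.8
24 96 -10.0
28 98 -9.9
32 99 -9.9
36 158 -3.7
40 31 4.6
44 0 None
48 304 288.4
52 639 287.6
56 67 -56.3
60 69 -55.8
79.69640360460406 682.3586945039796
shelf [[137.4, 611.2, 94.3]]
```

Run:
```python
from fit import *
B,_=fit(np.zeros((1,3))); s=monitor.sense(); p=s["tool_pos"]; print(s["time"],p@B)
for a in [(80,682.5,110),(80,682.5,25),(80,682.5,55),(20,682.5,75)]:
    w=B@np.array(a); print(a,w.round(1),((w-p)/40).round(3))
print(B.round(3))
```

```text
5.85 [ 78.73386456 659.49043814 229.42394654]
(80, 682.5, 110) [592.9 338.1 136. ] [ 1.365 -1.22  -2.428]
(80, 682.5, 25) [617.2 295.8  66.4] [ 1.973 -2.277 -4.168]
(80, 682.5, 55) [608.6 310.8  90.9] [ 1.758 -1.904 -3.554]
(20, 682.5, 75) [578.4 363.3  72.9] [ 1.003 -0.59  -4.005]
[[ 0.408  0.867 -0.286]
 [-0.71   0.498  0.497]
 [ 0.574 -0.     0.819]]
```

Request:
{"method": "jog_arm", "body": {"steps": [[[0.34,-0.3,-0.6,0,0,0,46],[0.34,-0.3,-0.6,0,0,0,46],[0.34,-0.3,-0.6,0,0,0,46],[0.34,-0.32,-0.63,0,0,0,46],[0,0,0,0,0,0,46],[0,0,0,0,0,0,46]]]}}

```text
time: 6.6
tool_pos: [592.4, 338.6, 135.9]
tool_rot: [0.479, 0.824, -0.152, 0.261]
contact_force: [0.2, 0.3, 0.9]
gripper_width: 45.9
gripper_force: 0.0
```

Run:
```python
from fit import *
B,_=fit(np.zeros((1,3))); s=monitor.sense(); p=s["tool_pos"]; print(s["time"],p,p@B,s["contact_force"],(R.from_quat(s["tool_rot"]).as_matrix().T@B).round(3))
m=cam("wrist"); im,d=vision.read_camera("wrist"); cv2.imwrite("pics/w2.png",im[...,::-1])
S=models.silhouettes("wrist","pack_long")
print(len(S),[x["confidence"] for x in S])
if S:
    q=cloud(m,d,S[0]["mask"]);L=q@B
    top=L[abs(L[:,2]-14.5)<3]; print(len(q),len(top),np.percentile(top,[2,50,98],axis=0).round(1))
w=B@np.array((80,682.5,25)); print(((w-p)/40).round(3))
```

```text
6.6 [592.40624395 338.62053525 135.9355853 ] [ 79.40968862 682.35323218 110.34344567] [0.1957174  0.2634109  0.89419809] [[-1.     0.003 -0.003]
 [ 0.003  1.    -0.002]
 [ 0.003 -0.002 -1.   ]]
2 [0.65, 0.49]
5672 4957 [[ 47.4 665.7  12.6]
 [ 82.  682.7  14.2]
 [121.2 699.6  15.6]]
[ 0.619 -1.07  -1.739]
```

View pics/w2.png

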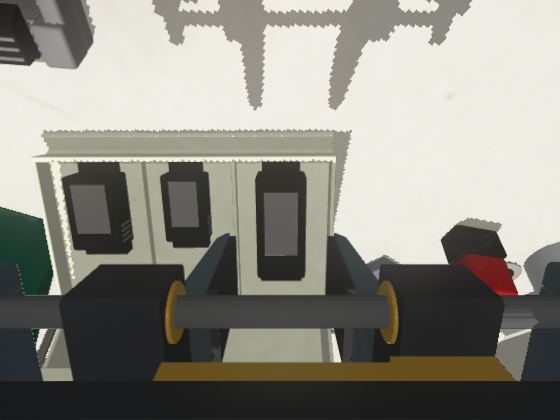

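Request:
{"method": "jog_arm", "body": {"steps": [[[0.15,-0.27,-0.43,0,0,0,46],[0.16,-0.27,-0.44,0,0,0,46],[0.16,-0.27,-0.44,0,0,0,46],[0.15,-0.26,-0.43,0,0,0,46],[0,0,0,0,0,0,46],[0,0,0,0,0,0,30],[0,0,0,0,0,0,30],[0,0,0,0,0,0,30]]], "grip_force": 30}}

```text
time: 7.7
tool_pos: [617.2, 295.8, 65.7]
tool_rot: [0.478, 0.824, -0.152, 0.262]
contact_force: [0.9, -0.6, 0.3]
gripper_width: 35.8
gripper_force: 30.0
```

Request:
{"method": "jog_arm", "body": {"steps": [[[-0.06,0.11,0.18,0,0,0,30],[-0.08,0.15,0.25,0,0,0,30],[-0.12,0.2,0.35,0,0,0,30],[-0.2,0.4,0.4,0,0,0,30],[-0.3,0.5,0.6,0,0,0,30],[-0.4,0.6,0.8,0,0,0,30],[-0.5,0.7,0.8,0,0,0,30],[-0.5,0.7,0.6,0,0,0,30]]]}}

```text
time: 8.7
tool_pos: [529.4, 431.8, 227.0]
tool_rot: [0.479, 0.825, -0.151, 0.261]
contact_force: [0.3, 0.4, -0.9]
gripper_width: 36.1
gripper_force: 30.0
```

Run:
```python
from fit import *
s=monitor.sense(); p=s["tool_pos"]; Rt=R.from_quat(s["tool_rot"]).as_matrix(); print(s["time"],p,s["contact_force"],s["gripper_width"])
for c in ["wrist","scene","top"]:
    m=cam(c); im,d=vision.read_camera(c); cv2.imwrite(f"pics/{c}3.png",im[...,::-1]); np.savez(c+"3.npz",im=im,d=d,xyz=m["xyz"],o=m["orientation"])
    for t in ["pack_long","pack_long_heel","charger","bay_nose"]:
        print(c,t,[(np.round(x["xyz"]).tolist(),round(x["confidence"],2), (Rt.T@(np.array(x["xyz"])-p)).round(1).tolist()) for x in models.place_of(c,t)][:2])
    S=models.silhouettes(c,"pack_long")
    if S:
        q=cloud(m,d,cv2.erode(S[0]["mask"].astype(np.uint8),np.ones((3,3)))>0); L=(q-p)@Rt; print(len(q),S[0]["confidence"],np.percentile(L,[2,10,50,90,98],axis=0).round(1).tolist()); np.save(c+"p3.npy",L)
a=np.hstack([cv2.imread(f"pics/{c}3.png") for c in ["wrist","top"]]); cv2.imwrite("pics/c3.png",cv2.resize(a,(800,300),interpolation=cv2.INTER_AREA))
```

```text
8.7 [529.35372168 431.77688374 226.97152444] [ 0.28433692  0.43614817 -0.89043121] 36.08285558945612
wrist pack_long [([524.0, 439.0, 176.0], 0.69, [36.3, -0.7, 36.4]), ([617.0, 505.0, -3.0], 0.36, [148.6, 112.3, 176.6])]
wrist pack_long_heel [([562.0, 378.0, 232.0], 0.95, [-54.6, 2.2, 31.7]), ([491.0, 240.0, 12.0], 0.46, [3.0, -128.2, 260.1])]
wrist charger [([412.0, 376.0, 1.0], 0.66, [137.8, -129.3, 179.1])]
wrist bay_nose []
9194 0.87 [[-41.2, -15.5, 8.8], [-34.6, -12.4, 9.3], [14.4, 1.2, 10.2], [34.9, 14.4, 25.6], [41.9, 17.5, 27.0]]
scene pack_long [([520.0, 438.0, 170.0], 0.72, [40.7, -5.4, 40.4])]
scene pack_long_heel []
scene charger [([420.0, 369.0, 1.0], 0.69, [129.9, -126.6, 185.0]), ([368.0, 196.0, -3.0], 0.56, [30.2, -257.7, 259.8])]
scene bay_nose [([396.0, 421.0, 11.0], 0.8, [171.0, -120.8, 144.0]), ([543.0, 274.0, 16.0], 0.47, [3.5, -66.4, 255.7])]
302 0.6 [[-52.9, -11.2, 10.9], [-48.9, -7.7, 11.9], [-35.5, 7.9, 14.4], [-20.4, 17.3, 27.2], [23.3, 18.6, 30.7]]
top pack_long [([526.0, 443.0, 170.0], 0.95, [42.7, 2.3, 40.1])]
top pack_long_heel [([561.0, 375.0, 227.0], 0.74, [-53.1, -0.6, 37.1])]
top charger [([414.0, 372.0, -4.0], 0.81, [137.3, -129.7, 185.2]), ([570.0, 241.0, 1.0], 0.51, [-22.0, -59.3, 291.5])]
top bay_nose [([393.0, 422.0, 12.0], 0.8, [172.5, -123.3, 141.7])]
534 0.72 [[-53.8, -16.8, 10.8], [-49.1, -13.0, 11.9], [-27.0, -1.1, 14.0], [6.7, 10.6, 25.5], [14.4, 13.1, 28.0]]
```

View pics/c3.png

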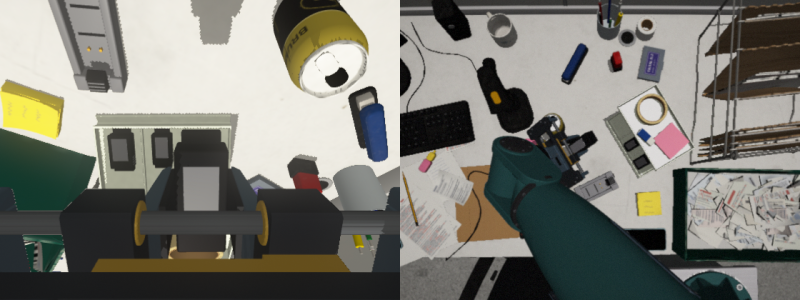

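Request:
{"method": "jog_arm", "body": {"steps": [[[-0.6,0.35,0,0,0,-0.2,30],[-0.6,0.35,0,0,0,-0.2,30],[-0.6,0.35,0,0,0,-0.2,30],[-0.6,0.35,0,0,0,-0.2,30],[0,0,0,0,0,0,30]]]}}

```text
time: 10.22
tool_pos: [433.6, 486.6, 224.3]
tool_rot: [0.512, 0.804, -0.163, 0.255]
contact_force: [0.3, -0.5, -0.9]
gripper_width: 35.8
gripper_force: 30.0
```

Run:
```python
from fit import *
s=monitor.sense(); p=s["tool_pos"]; print(s["time"],p,s["qpos"].round(2))
c="wrist"; m=cam(c); im,d=vision.read_camera(c); cv2.imwrite(f"pics/w4.png",im[...,::-1]); np.savez("w4.npz",im=im,d=d,xyz=m["xyz"],o=m["orientation"])
for t in ["charger","bay_nose"]:
    print(c,t,[(np.round(x["xyz"]).tolist(),round(x["confidence"],2)) for x in models.place_of(c,t)][:2])
S=models.silhouettes(c,"charger")
k=S[0]["mask"]; np.save("k4.npy",k); q=cloud(m,d,cv2.erode(k.astype(np.uint8),np.ones((3,3)))>0)
a=q[(q[:,2]>20)&(q[:,2]<50)]; print(S[0]["confidence"],len(q),cv2.minAreaRect(a[:,:2].astype(np.float32)))
print(np.histogram(q[:,2],bins=np.arange(-4,46,2)))
v,u=np.nonzero(k); print(u.min(),u.max(),v.min(),v.max())
```

```text
10.225 [433.56667438 486.64158774 224.28569219] [ 0.99  0.47  1.71 -0.53  1.35  0.78]
wrist charger []
wrist bay_nose [([397.0, 420.0, 12.0], 0.67)]
0.85 6926 ((419.8624267578125, 373.15167236328125), (58.44394302368164, 132.03610229492188), 25.0838565826416)
(array([   0,    0,    0,   16,   51,   72,   86,  126, 1512,  903,  193,
        173,  168,  160,  221, 1526, 1014,  290,  102,   46,   45,  180,
         42,    0]), array([-4, -2,  0,  2,  4,  6,  8, 10, 12, 14, 16, 18, 20, 22, 24, 26, 28,
       30, 32, 34, 36, 38, 40, 42, 44]))
177 254 82 202
```

View pics/w4.png

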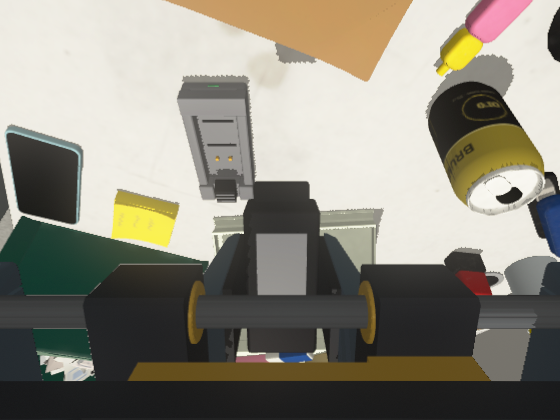

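Run:
```python
from fit import *
z=np.load("w4.npz"); m=cam("wrist"); m["xyz"]=z["xyz"]; m["orientation"]=z["o"]
q=cloud(m,z["d"]); t=np.radians(-64.92); x=np.array([np.cos(t),np.sin(t)]); y=np.array([-x[1],x[0]])
l=(q[:,:2]-[419.9,373.15])@np.c_[x,y]
k=(abs(l[:,0])<70)&(abs(l[:,1])<35)
l=l[k];h=q[k,2]
for xx in range(-68,70,3):
    row=[]
    for yy in (-25,-10,0,10,25):
        j=(abs(l[:,0]-xx)<1.5)&(abs(l[:,1]-yy)<4); row.append(round(float(np.median(h[j])),1) if j.any() else None)
    print(xx,row)
for xx in (-30,0,):
    print([ (yy,round(float(np.median(h[j])),0)) for yy in range(-34,35,2) for j in [(abs(l[:,0]-xx)<15)&(abs(l[:,1]-yy)<1)] if j.any()])
```

```text
-68 [-0.2, -0.2, -0.3, -0.2, -0.4]
-65 [14.3, 13.9, 14.0, 14.1, 15.1]
-62 [28.2, 28.0, 28.0, 28.0, 27.5]
-59 [28.3, 28.2, 28.4, 28.3, 27.7]
-56 [28.3, 28.1, 28.1, 28.4, 27.7]
-53 [28.0, 28.2, 28.1, 28.1, 27.9]
-50 [28.2, 28.3, 28.1, 28.2, 27.8]
-47 [28.1, 27.7, 28.0, 28.1, 27.6]
-44 [27.4, None, None, None, 27.5]
-41 [27.5, None, None, None, 27.4]
-38 [27.0, 14.5, 14.4, 14.3, 27.2]
-35 [27.3, 13.5, 13.8, 13.7, 27.3]
-32 [27.5, 14.0, 13.7, 14.1, 27.2]
-29 [27.3, 13.9, 14.1, 14.3, 27.2]
-26 [27.4, 13.8, 13.8, 13.7, 27.3]
-23 [27.4, 13.7, 13.6, 13.4, 27.5]
-20 [27.9, 13.5, 13.7, 13.6, 27.1]
-17 [27.4, 13.7, 13.6, 14.0, 27.3]
-14 [27.8, 13.4, 14.0, 13.8, 27.4]
-11 [27.6, 14.0, 13.9, 13.7, 27.6]
-8 [27.3, 13.7, 13.9, 13.7, 27.3]
-5 [27.8, 13.6, 13.6, 13.8, 27.5]
-2 [27.1, 14.1, 14.1, 14.1, 27.3]
1 [27.4, 14.2, 14.1, 14.1, 27.2]
4 [27.4, 13.8, 13.7, 14.0, 27.1]
7 [27.2, 13.6, 13.5, 13.5, 27.2]
10 [27.4, 13.7, 13.6, 13.6, 27.3]
13 [27.5, 13.6, 13.5, 13.4, 27.2]
16 [27.6, 15.7, 13.6, 14.3, 27.5]
19 [27.1, 13.3, 14.0, 13.7, 27.2]
22 [27.3, 14.1, 13.7, 13.8, 27.2]
25 [27.3, 13.8, 13.4, 14.1, 2
[... 598 characters left out ...]
 (-12, 14.0), (-10, 14.0), (-8, 14.0), (-6, 14.0), (-4, 14.0), (-2, 14.0), (0, 14.0), (2, 14.0), (4, 14.0), (6, 14.0), (8, 14.0), (10, 14.0), (12, 14.0), (14, 14.0), (16, 14.0), (18, 14.0), (20, 27.0), (22, 28.0), (24, 28.0), (26, 27.0), (28, 26.0), (30, 0.0), (32, -0.0), (34, -0.0)]
[(-32, 26.0), (-30, 27.0), (-28, 28.0), (-26, 28.0), (-24, 28.0), (-22, 26.0), (-20, 15.0), (-18, 14.0), (-16, 14.0), (-14, 14.0), (-12, 14.0), (-10, 14.0), (-8, 14.0), (-6, 14.0), (-4, 14.0), (-2, 14.0), (0, 14.0), (2, 14.0), (4, 14.0), (6, 14.0), (8, 14.0), (10, 14.0), (12, 14.0), (14, 14.0), (16, 14.0), (18, 14.0), (20, 27.0), (22, 27.0), (24, 27.0), (26, 28.0), (28, 26.0), (30, -0.0), (32, -0.0), (34, -0.0)]
```

```bash
cat > tgt.py <<'E'
from fit import *
t=np.radians(-64.92); X=np.array([np.cos(t),np.sin(t),0]); Z=np.array([0,0,1.]); Y=np.cross(Z,X)
C=np.array([419.2,372.8,0]); PK=np.array([42,1,34.3])
def tool(x0,z0,tilt,y0=0):  # desired pack origin in charger frame (z0 above bay floor) -> TCP, R
    a=np.radians(tilt); px=np.cos(a)*X+np.sin(a)*Z; pz=np.cross(px,Y)
    Rt=np.c_[-px,Y,-pz]; o=C+X*x0+Y*y0+Z*(14+z0)
    return o-Rt@PK,Rt
def now():
    s=monitor.sense(); p=s["tool_pos"]; Rt=R.from_quat(s["tool_rot"]).as_matrix()
    o=p+Rt@PK-C; px=-Rt[:,0]
    print("t",s["time"],"pack x,y,z0",round(o@X,1),round(o@Y,1),round(o[2]-14,1),"tilt",round(np.degrees(np.arcsin(px[2])),2),"yawerr",round(np.degrees(np.arctan2(px@Y,px@X)),2),"F(ch)",np.round(np.array([X,Y,Z])@s["contact_force"],1),"w",round(s["gripper_width"],1))
    return p,Rt
def to(p,Rt,x0,z0,tilt,y0=0):
    w,Rw=tool(x0,z0,tilt,y0); print((x0,z0,tilt),w.round(1),"units",((w-p)/40).round(3),"rot",(np.degrees(R.from_matrix(Rw@Rt.T).as_rotvec())/6).round(3))
    return w,Rw
E
python3 - <<'E'
from tgt import *
p,Rt=now(); a=to(p,Rt,-40,40,20); b=to(*a,-40,8,20); c=to(*b,-40,0,20); d=to(*c,-48,0,20); e=to(*d,-50,0,8)
L=np.load("wristp3.npy"); top=L[abs(L[:,2]-10)<2]; print(cv2.minAreaRect(top[:,:2].astype(np.float32)),cv2.minAreaRect(L[:,:2].astype(np.float32)))
E
```

```text
t 10.425 pack x,y,z0 -109.7 63.2 158.1 tilt 35.2 yawerr -0.14 F(ch) [-0.5  0.4 -1.1] w 35.5
(-40, 40, 20) [413.1 383.5 100.6] units [-0.552 -2.546 -3.094] rot [2.301 1.063 0.028]
(-40, 8, 20) [413.1 383.5  68.6] units [ 0.   0.  -0.8] rot [0. 0. 0.]
(-40, 0, 20) [413.1 383.5  60.6] units [ 0.   0.  -0.2] rot [0. 0. 0.]
(-48, 0, 20) [409.7 390.7  60.6] units [-0.085  0.181  0.   ] rot [0. 0. 0.]
(-50, 0, 8) [412.7 384.3  53.8] units [ 0.075 -0.16  -0.17 ] rot [1.811 0.848 0.   ]
((-5.106006622314453, 1.1886711120605469), (35.286128997802734, 77.92098999023438), 89.78401947021484) ((-59.00777053833008, 7.416486740112305), (42.2861442565918, 206.1579132080078), 83.41033935546875)
```

Request:
{"method": "jog_arm", "body": {"steps": [[[-0.14,-0.7,-0.3,0.46,0.21,0,30],[-0.14,-0.7,-0.4,0.46,0.21,0,30],[-0.14,-0.6,-0.6,0.46,0.21,0,30],[-0.13,-0.55,-0.6,0.46,0.21,0,30],[0,0,-0.6,0.46,0.22,0.03,30],[0,0,-0.6,0,0,0,30],[0,0,0,0,0,0,30]]]}}

```text
time: 11.3
tool_pos: [412.5, 382.5, 99.3]
tool_rot: [0.529, 0.831, -0.095, 0.146]
contact_force: [-0.2, -0.4, -2.0]
gripper_width: 35.6
gripper_force: 30.0
```

```bash
sed -i 's/PK=np.array(.*/PK=np.array([42.6,1.2,34.3])/' tgt.py
python3 - <<'E'
from tgt import *
p,Rt=now(); a=to(p,Rt,-40,5,20); b=to(*a,-40,0,20); c=to(*b,-48,0,20)
ims=[]
for n in ["wrist","scene"]:
    im,d=vision.read_camera(n); m=cam(n); np.savez(n+"5.npz",im=im,d=d,xyz=m["xyz"],o=m["orientation"])
    for t in ["pack_long","pack_long_heel","bay_nose"]:
        print(n,t,[((np.array([X,Y,Z])@(np.array(x["xyz"])-C)).round(1).tolist(),round(x["confidence"],2)) for x in models.place_of(n,t)][:2])
    ims.append(im[...,::-1])
s=cv2.resize(ims[1][150:300,230:430],(560,420)); cv2.imwrite("pics/c5.png",cv2.resize(np.hstack([ims[0],s]),(800,300)))
E
```

```text
t 11.3 pack x,y,z0 -39.9 -0.8 38.4 tilt 20.07 yawerr 0.02 F(ch) [ 0.2 -0.3 -2. ] w 35.6
(-40, 5, 20) [413.2 382.9  65.8] units [ 0.016  0.009 -0.837] rot [ 0.02  -0.015  0.005]
(-40, 0, 20) [413.2 382.9  60.8] units [ 0.     0.    -0.125] rot [0. 0. 0.]
(-48, 0, 20) [409.8 390.1  60.8] units [-0.085  0.181  0.   ] rot [0. 0. 0.]
wrist pack_long [([-36.0, -3.6, 53.4], 0.61)]
wrist pack_long_heel [([50.6, -0.7, 86.0], 0.71)]
wrist bay_nose [([-54.1, 0.2, 9.8], 0.84)]
scene pack_long [([-39.9, 239.5, -1.4], 0.74), ([-41.7, -3.9, 50.6], 0.72)]
scene pack_long_heel [([51.2, 4.9, 92.5], 0.62)]
scene bay_nose [([-57.3, -0.4, 12.7], 0.95)]
```

View pics/c5.png

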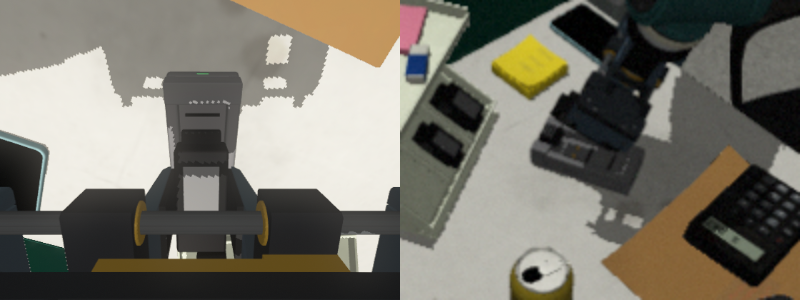

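Request:
{"method": "jog_arm", "body": {"steps": [[[0.02,0.01,-0.42,0,0,0,30],[0,0,-0.41,0,0,0,30],[0,0,-0.05,0,0,0,30],[0,0,0,0,0,0,30]]]}}

```text
time: 12.2
tool_pos: [413.3, 384.0, 64.7]
tool_rot: [0.528, 0.831, -0.094, 0.146]
contact_force: [-0.6, 0.1, -1.4]
gripper_width: 35.5
gripper_force: 30.0
```

Request:
{"method": "jog_arm", "body": {"steps": [[[0,0,-0.04,0,0,0,30],[0,0,-0.04,0,0,0,30],[0,0,0,0,0,0,30]]]}}

```text
time: 12.58
tool_pos: [413.4, 384.2, 62.0]
tool_rot: [0.528, 0.831, -0.093, 0.147]
contact_force: [-0.1, -0.3, -0.9]
gripper_width: 35.7
gripper_force: 30.0
```

```bash
python3 -c "
from tgt import *
now()"
```

```text
t 12.575 pack x,y,z0 -41.1 0.8 1.2 tilt 20.0 yawerr 0.02 F(ch) [ 0.2 -0.2 -0.9] w 35.7
```

Request:
{"method": "jog_arm", "body": {"steps": [[[0,0,-0.03,0,0,0,30],[0,0,0,0,0,0,30]]]}}

```text
time: 12.82
tool_pos: [413.4, 384.1, 60.7]
tool_rot: [0.528, 0.831, -0.093, 0.147]
contact_force: [-0.7, -0.3, -1.4]
gripper_width: 35.4
gripper_force: 30.0
```

Request:
{"method": "jog_arm", "body": {"steps": [[[0,0,-0.02,0,0,0,30],[0,0,0,0,0,0,30]]]}}

```text
time: 13.08
tool_pos: [413.4, 384.2, 60.0]
tool_rot: [0.528, 0.831, -0.093, 0.147]
contact_force: [0.8, 0.2, -0.5]
gripper_width: 35.9
gripper_force: 30.0
```

Request:
{"method": "jog_arm", "body": {"steps": [[[0,0,-0.02,0,0,0,30],[0,0,-0.01,0,0,0,30],[0,0,0,0,0,0,30]]]}}

```text
time: 13.45
tool_pos: [413.6, 384.1, 59.4]
tool_rot: [0.528, 0.831, -0.093, 0.147]
contact_force: [-1.9, -3.0, 11.2]
gripper_width: 35.8
gripper_force: 30.0
```

Request:
{"method": "jog_arm", "body": {"steps": [[[0,0,-0.02,0,0,0,30],[0,0,0,0,0,0,30]]]}}

```text
time: 13.7
tool_pos: [413.7, 383.9, 58.7]
tool_rot: [0.528, 0.831, -0.094, 0.147]
contact_force: [-1.2, -6.4, 14.1]
gripper_width: 35.9
gripper_force: 30.0
```

Request:
{"method": "jog_arm", "body": {"steps": [[[0,0,0.025,0,0,0,30],[-0.02,0.04,0,0,0,0,30],[-0.02,0.04,0,0,0,0,30],[-0.02,0.04,0,0,0,0,30],[-0.02,0.04,0,0,0,0,30],[0,0,0,0,0,0,30]]]}}

```text
time: 14.45
tool_pos: [410.2, 390.8, 59.0]
tool_rot: [0.528, 0.831, -0.093, 0.147]
contact_force: [0.3, -2.2, 5.4]
gripper_width: 35.8
gripper_force: 30.0
```

```bash
python3 -c "
from tgt import *
now()"
```

```text
t 14.45 pack x,y,z0 -48.4 0.6 -1.8 tilt 20.0 yawerr 0.03 F(ch) [ 2.1 -0.7  5.4] w 35.8
```

Request:
{"method": "jog_arm", "body": {"steps": [[[-0.01,0.02,0,0,0,0,30],[-0.01,0.02,0,0,0,0,30],[0,0,0,0,0,0,30]]]}}

```text
time: 14.82
tool_pos: [409.4, 392.2, 59.0]
tool_rot: [0.528, 0.831, -0.093, 0.147]
contact_force: [1.5, -3.4, 5.6]
gripper_width: 36.0
gripper_force: 30.0
```

Run:
```python
from tgt import *
now()
im,d=vision.read_camera("wrist"); m=cam("wrist"); np.savez("w6.npz",im=im,d=d)
q=cloud(m,d); l=(q-C)@np.c_[X,Y,Z]
k=(abs(l[:,1])<8)
for x in range(-66,0,2):
    j=k&(abs(l[:,0]-x)<1); print(x,np.median(l[j,2]).round(1) if j.any() else None,end="; ")
cv2.imwrite("pics/w6.png",cv2.resize(im[80:260,190:370,::-1],(540,540),interpolation=cv2.INTER_CUBIC))
```

```text
t 14.825 pack x,y,z0 -50.0 0.5 -1.8 tilt 20.01 yawerr 0.03 F(ch) [ 3.8 -0.1  5.6] w 36.0
-66 8.1; -64 16.2; -62 28.0; -60 28.0; -58 27.8; -56 27.8; -54 28.0; -52 27.8; -50 28.2; -48 36.7; -46 39.3; -44 40.5; -42 41.4; -40 42.0; -38 43.0; -36 43.8; -34 44.5; -32 45.2; -30 45.8; -28 46.4; -26 47.2; -24 47.8; -22 48.6; -20 49.2; -18 50.0; -16 50.6; -14 51.3; -12 52.0; -10 52.5; -8 52.1; -6 None; -4 None; -2 None;
```

View pics/w6.png

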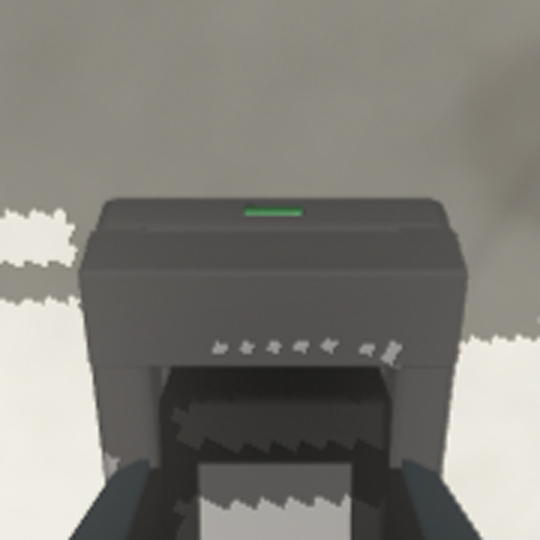

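Run:
```python
from tgt import *
p,Rt=now(); a=to(p,Rt,-49.8,-1.4,16.5,0.5); b=to(*a,-49.8,-1.4,13,0.5);
```

```text
t 14.875 pack x,y,z0 -50.0 0.5 -1.8 tilt 20.01 yawerr 0.02 F(ch) [ 2.8 -0.4  5. ] w 35.7
(-49.8, -1.4, 16.5) [410.6 389.4  57.6] units [ 0.031 -0.068 -0.035] rot [ 0.53   0.247 -0.003]
(-49.8, -1.4, 13) [411.8 387.   55.6] units [ 0.028 -0.061 -0.05 ] rot [0.528 0.247 0.   ]
```

Request:
{"method": "jog_arm", "body": {"steps": [[[0.016,-0.034,-0.018,0.265,0.124,0,30],[0.016,-0.034,-0.018,0.265,0.124,0,30],[0.014,-0.03,-0.025,0.265,0.124,0,30],[0.014,-0.03,-0.025,0.265,0.124,0,30],[0,0,0,0,0,0,30]]]}}

```text
time: 15.5
tool_pos: [412.0, 386.7, 55.5]
tool_rot: [0.533, 0.838, -0.06, 0.095]
contact_force: [-0.2, 1.8, -0.5]
gripper_width: 35.7
gripper_force: 30.0
```

Run:
```python
from tgt import *
p,Rt=now(); a=to(p,Rt,-49.8,-1.4,9,0.5)
```

```text
t 15.5 pack x,y,z0 -49.5 0.6 -1.4 tilt 12.94 yawerr -0.02 F(ch) [-1.7  0.6 -0.5] w 35.7
(-49.8, -1.4, 9) [413.  384.4  53.1] units [ 0.025 -0.06  -0.059] rot [0.593 0.28  0.003]
```

Request:
{"method": "jog_arm", "body": {"steps": [[[0,0,0,0,0,0,46],[0,0,0,0,0,0,46],[0,0,0,0,0,0,46],[-0.03,0.06,0.3,0,0,0,46],[-0.04,0.08,0.4,0,0,0,46],[-0.04,0.09,0.4,0,0,0,46],[0,0,0,0,0,0,46]]]}}

```text
time: 16.38
tool_pos: [408.0, 397.3, 101.4]
tool_rot: [0.533, 0.839, -0.059, 0.096]
contact_force: [-0.1, -0.8, -0.3]
gripper_width: 46.2
gripper_force: 0.0
```

Run:
```python
from tgt import *
p,Rt=now(); w=C+16*X-0.6*Y+Z*80; print("units",((w-p)/40).round(3), "rot",(np.degrees(R.from_matrix(np.c_[-X,Y,-Z]@Rt.T).as_rotvec())/6).round(3))
im,d=vision.read_camera("wrist"); m=cam("wrist")
q=cloud(m,d); l=(q-C)@np.c_[X,Y,Z]
for yy in (-12,0,12):
  for x in range(-60,50,5):
    j=(abs(l[:,1]-yy)<4)&(abs(l[:,0]-x)<1.5); print(x,np.median(l[j,2]).round(1) if j.any() else None,end="; ")
  print()
```

```text
t 16.375 pack x,y,z0 -60.8 1.5 44.4 tilt 12.92 yawerr 0.01 F(ch) [ 0.6 -0.4 -0.3] w 46.2
units [ 0.437 -0.981 -0.534] rot [ 1.939  0.937 -0.004]
-60 27.0; -55 27.1; -50 27.0; -45 38.0; -40 39.7; -35 40.9; -30 42.0; -25 43.1; -20 44.1; -15 45.3; -10 46.3; -5 47.4; 0 48.6; 5 49.7; 10 50.6; 15 51.6; 20 52.3; 25 None; 30 None; 35 None; 40 None; 45 None; 
-60 26.8; -55 27.0; -50 27.0; -45 38.1; -40 39.5; -35 41.0; -30 42.1; -25 43.3; -20 44.5; -15 45.4; -10 46.5; -5 47.6; 0 48.9; 5 49.8; 10 50.5; 15 51.8; 20 52.4; 25 None; 30 None; 35 None; 40 None; 45 None; 
-60 26.9; -55 26.9; -50 27.2; -45 37.8; -40 39.6; -35 40.8; -30 41.7; -25 42.9; -20 44.0; -15 45.0; -10 46.3; -5 47.3; 0 48.5; 5 49.6; 10 50.6; 15 51.4; 20 52.4; 25 None; 30 None; 35 None; 40 None; 45 None;
```

Request:
{"method": "jog_arm", "body": {"steps": [[[0.12,-0.26,0,0.49,0.235,0,0],[0.11,-0.24,0,0.49,0.235,0,0],[0.11,-0.24,-0.1,0.48,0.235,0,0],[0.1,-0.24,-0.3,0.48,0.235,0,0],[0,0,0,0,0,0,0],[0,0,0,0,0,0,0]]]}}

```text
time: 17.18
tool_pos: [425.0, 357.2, 83.6]
tool_rot: [0.536, 0.844, -0.002, -0.0]
contact_force: [-0.7, 0.2, 0.1]
gripper_width: 0.3
gripper_force: 0.0
```

Request:
{"method": "jog_arm", "body": {"steps": [[[0,0,-0.1,0,0,0,0],[0,0,-0.1,0,0,0,0],[0,0,-0.08,0,0,0,0],[0,0,-0.05,0,0,0,0]]]}}

```text
time: 17.68
tool_pos: [424.8, 357.1, 70.0]
tool_rot: [0.536, 0.844, -0.002, -0.0]
contact_force: [0.3, -1.1, 0.8]
gripper_width: 0.5
gripper_force: 0.5
```

Run:
```python
from tgt import *
p,Rt=now(); print(((p-C)@np.c_[X,Y,Z]).round(1))
```

```text
t 17.675 pack x,y,z0 -25.9 -0.5 21.6 tilt 0.05 yawerr 0.04 F(ch) [ 1.1 -0.2  0.8] w 0.5
[16.6 -1.6 70. ]
```

Request:
{"method": "jog_arm", "body": {"steps": [[[0,0,-0.06,0,0,0,0],[0,0,-0.06,0,0,0,0]]]}}

```text
time: 17.92
tool_pos: [425.0, 357.0, 65.3]
tool_rot: [0.536, 0.844, -0.002, -0.0]
contact_force: [-0.4, -0.6, 1.4]
gripper_width: 0.4
gripper_force: 0.6
```

Request:
{"method": "jog_arm", "body": {"steps": [[[0,0,-0.05,0,0,0,0],[0,0,-0.03,0,0,0,0]]]}}

```text
time: 18.18
tool_pos: [425.1, 357.0, 62.2]
tool_rot: [0.536, 0.844, -0.002, -0.0]
contact_force: [0.5, -2.2, 2.0]
gripper_width: 0.5
gripper_force: 1.4
```

Run:
```python
from tgt import *
p,Rt=now()
im,d=vision.read_camera("wrist"); m=cam("wrist"); im2,_=vision.read_camera("scene")
q=cloud(m,d); l=(q-C)@np.c_[X,Y,Z]
for yy in (-12,0,12):
  for x in range(-60,50,4):
    j=(abs(l[:,1]-yy)<4)&(abs(l[:,0]-x)<1.5); print(x,np.median(l[j,2]).round(1) if j.any() else None,end="; ")
  print()
cv2.imwrite("pics/c7.png",np.hstack([cv2.resize(im[80:260,190:370,::-1],(400,400)),cv2.resize(im2[180:280,270:370,::-1],(400,400))]))
```

```text
t 18.175 pack x,y,z0 -25.7 -0.3 13.9 tilt 0.05 yawerr 0.03 F(ch) [ 2.2 -0.5  2. ] w 0.5
-60 27.8; -56 27.9; -52 27.9; -48 27.6; -44 36.5; -40 37.6; -36 37.7; -32 37.9; -28 38.0; -24 38.3; -20 141.1; -16 141.6; -12 141.6; -8 150.8; -4 38.7; 0 58.3; 4 38.8; 8 38.8; 12 38.9; 16 38.8; 20 None; 24 None; 28 None; 32 None; 36 None; 40 None; 44 None; 48 None; 
-60 27.8; -56 27.8; -52 27.7; -48 27.8; -44 36.5; -40 37.6; -36 37.7; -32 38.1; -28 38.3; -24 38.5; -20 133.3; -16 134.4; -12 135.7; -8 151.9; -4 39.0; 0 74.3; 4 94.9; 8 115.2; 12 107.3; 16 95.4; 20 95.1; 24 95.1; 28 95.1; 32 94.7; 36 None; 40 27.0; 44 None; 48 None; 
-60 27.8; -56 27.8; -52 28.0; -48 27.7; -44 36.6; -40 37.5; -36 37.6; -32 38.0; -28 38.1; -24 38.2; -20 141.1; -16 141.6; -12 141.5; -8 150.4; -4 38.7; 0 51.0; 4 38.6; 8 38.8; 12 39.0; 16 38.8; 20 None; 24 None; 28 None; 32 None; 36 None; 40 None; 44 None; 48 None;
```

View pics/c7.png

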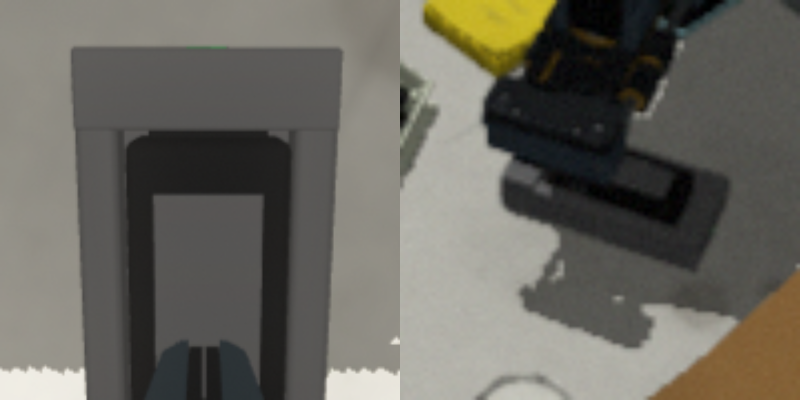

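Request:
{"method": "jog_arm", "body": {"steps": [[[0,0,-0.04,0,0,0,0],[0,0,-0.03,0,0,0,0],[0,0,0,0,0,0,0]]]}}

```text
time: 18.65
tool_pos: [425.1, 357.1, 60.2]
tool_rot: [0.536, 0.844, -0.002, -0.0]
contact_force: [-4.7, -4.9, 19.3]
gripper_width: 0.4
gripper_force: 9.6
```

Request:
{"method": "jog_arm", "body": {"steps": [[[0,0,-0.03,0,0,0,0],[0,0,0,0,0,0,0]]]}}

```text
time: 18.9
tool_pos: [425.1, 357.2, 60.2]
tool_rot: [0.536, 0.844, -0.002, -0.001]
contact_force: [-10.6, -10.9, 43.6]
gripper_width: 0.4
gripper_force: 22.2
```

Request:
{"method": "jog_arm", "body": {"steps": [[[0,0,0.3,0,0,0,0],[-0.2,0.5,0.6,0,0,0,0],[-0.2,0.5,0.6,0,0,0,0],[-0.1,0.3,0.5,0,0,0,0],[0,0,0,0,0,0,0]]]}}

```text
time: 19.52
tool_pos: [405.3, 410.2, 139.5]
tool_rot: [0.536, 0.844, -0.0, -0.0]
contact_force: [0.2, -0.2, -0.6]
gripper_width: 0.4
gripper_force: 0.0
```

Run:
```python
from tgt import *
p,Rt=now()
im,d=vision.read_camera("wrist"); m=cam("wrist"); im2,_=vision.read_camera("scene")
q=cloud(m,d); l=(q-C)@np.c_[X,Y,Z]
for yy in (-12,0,12):
  for x in range(-60,66,3):
    j=(abs(l[:,1]-yy)<4)&(abs(l[:,0]-x)<1.5)&(l[:,2]<60); print(x,np.median(l[j,2]).round(1) if j.any() else None,end="; ")
  print()
for n in("wrist","scene"):
  for t in ["pack_long","pack_long_heel"]:
    print(n,t,[((np.array([X,Y,Z])@(np.array(x["xyz"])-C)).round(1).tolist(),round(x["confidence"],2)) for x in models.place_of(n,t)][:2])
cv2.imwrite("pics/c8.png",np.hstack([cv2.resize(im[:,:,::-1],(400,400)),cv2.resize(im2[180:280,270:370,::-1],(400,400))]))
```

```text
t 19.525 pack x,y,z0 -82.3 4.4 91.2 tilt -0.0 yawerr 0.1 F(ch) [ 0.3  0.1 -0.6] w 0.4
-60 26.7; -57 26.9; -54 26.9; -51 26.9; -48 26.9; -45 27.8; -42 36.2; -39 36.3; -36 36.6; -33 36.5; -30 36.8; -27 36.8; -24 37.1; -21 36.6; -18 36.8; -15 36.7; -12 37.4; -9 None; -6 None; -3 None; 0 None; 3 None; 6 None; 9 None; 12 None; 15 None; 18 None; 21 None; 24 None; 27 None; 30 None; 33 None; 36 None; 39 None; 42 None; 45 None; 48 None; 51 None; 54 None; 57 None; 60 None; 63 None; 
-60 26.9; -57 26.9; -54 26.6; -51 26.8; -48 26.8; -45 28.0; -42 36.2; -39 36.3; -36 36.4; -33 36.7; -30 36.9; -27 37.0; -24 36.7; -21 37.4; -18 37.4; -15 36.6; -12 37.1; -9 37.3; -6 37.2; -3 37.1; 0 37.5; 3 37.1; 6 37.6; 9 37.2; 12 37.3; 15 36.7; 18 36.9; 21 37.7; 24 None; 27 None; 30 None; 33 None; 36 None; 39 None; 42 None; 45 None; 48 None; 51 38.9; 54 38.6; 57 38.1; 60 38.5; 63 37.4; 
-60 26.6; -57 26.6; -54 26.7; -51 26.4; -48 26.5; -45 27.8; -42 36.5; -39 36.4; -36 36.4; -33 36.5; -30 36.6; -27 36.4; -24 None; -21 None; -18 None; -15 None; -12 None; -9 None; -6 None; -3 None; 0 None; 3 None; 6 None; 9 None; 12 None; 15 None; 18 None; 21 None; 24 None; 27 None; 30 None; 33 None; 36 None; 39 None; 42 None; 45 None; 48 None; 51 None; 54 None; 57 None; 60 None; 63 None; 
wrist pack_long [([-49.7, -2.0, 14.7], 0.61)]
wrist pack_long_heel []
scene pack_long [([-52.0, -4.4, 13.3], 0.62)]
scene pack_long_heel [([40.9, 3.8, 21.6], 0.83), ([186.3, 77.7, -0.4], 0.27)]
```

View pics/c8.png

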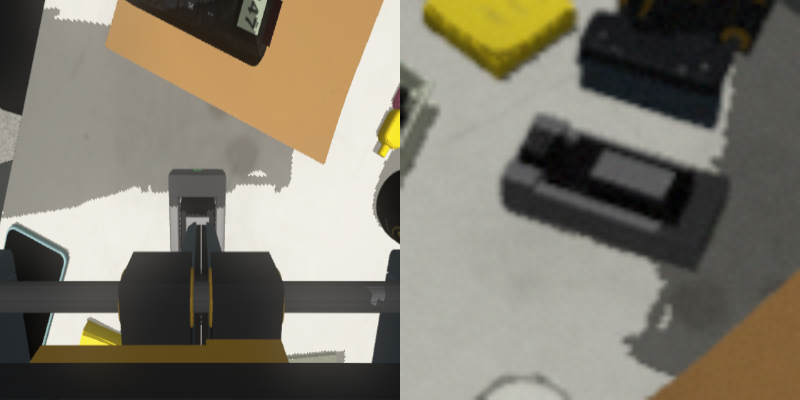

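Request:
{"method": "jog_arm", "body": {"steps": [[[0.3,0.4,0.6,0,0,0,0],[0.5,0.6,0.6,0,0,0,0],[0.6,0.6,0.6,0,0,0,0],[0.6,0.5,0.3,0,0,0,0],[0.1,0.1,0,0,0,0,0],[0,0,0,-0.9,-0.4,0,0],[0,0,0,-0.9,-0.4,0,0],[0,0,0,0,0,0,0]]]}}

```text
time: 20.82
tool_pos: [487.8, 497.0, 220.8]
tool_rot: [0.533, 0.84, -0.059, 0.085]
contact_force: [-0.5, 0.2, 0.2]
gripper_width: 0.6
gripper_force: 0.0
```

Run:
```python
from tgt import *
p,Rt=now()
im,d=vision.read_camera("wrist"); m=cam("wrist"); np.savez("w9.npz",im=im,d=d,xyz=m["xyz"],o=m["orientation"])
q=cloud(m,d); l=(q-C)@np.c_[X,Y,Z]
for yy in (-25,-10,0,10,25):
  for x in range(-60,66,3):
    j=(abs(l[:,1]-yy)<4)&(abs(l[:,0]-x)<1.5)&(l[:,2]<60); print(x,np.median(l[j,2]).round(1) if j.any() else None,end="; ")
  print()
K=m["K"]; c=R.from_quat(m["orientation"]).inv().apply(C+Z*30+X*20-m["xyz"]); u=int(K[0,0]*c[0]/-c[2]+K[0,2]); v=int(-K[1,1]*c[1]/-c[2]+K[1,2]); print(u,v)
u0=max(0,min(u-60,440)); v0=max(0,min(v-60,300))
cv2.imwrite("pics/c9.png",cv2.resize(im[v0:v0+120,u0:u0+120,::-1],(580,580),interpolation=cv2.INTER_CUBIC))
```

```text
t 20.825 pack x,y,z0 -118.0 115.6 164.5 tilt 11.88 yawerr 0.17 F(ch) [-0.4 -0.4  0.2] w 0.6
-60 28.6; -57 28.1; -54 28.4; -51 28.3; -48 28.3; -45 27.5; -42 27.8; -39 27.8; -36 27.8; -33 27.6; -30 27.9; -27 27.7; -24 27.5; -21 27.6; -18 27.7; -15 27.8; -12 27.6; -9 27.8; -6 27.9; -3 27.8; 0 27.8; 3 27.4; 6 27.9; 9 27.6; 12 27.7; 15 28.1; 18 27.9; 21 27.7; 24 27.8; 27 28.0; 30 28.0; 33 27.7; 36 27.8; 39 27.7; 42 27.5; 45 29.8; 48 31.5; 51 31.3; 54 31.1; 57 31.6; 60 31.6; 63 32.0; 
-60 28.6; -57 28.2; -54 28.3; -51 28.2; -48 28.2; -45 31.5; -42 37.9; -39 37.8; -36 38.1; -33 38.1; -30 38.1; -27 38.3; -24 38.3; -21 38.5; -18 38.7; -15 38.1; -12 38.4; -9 38.3; -6 38.4; -3 38.8; 0 38.2; 3 38.5; 6 38.5; 9 39.0; 12 38.5; 15 38.5; 18 38.3; 21 38.5; 24 38.7; 27 38.5; 30 38.8; 33 37.3; 36 32.6; 39 33.9; 42 37.8; 45 39.6; 48 39.5; 51 39.3; 54 39.3; 57 39.2; 60 39.6; 63 None; 
-60 28.2; -57 28.1; -54 28.3; -51 28.0; -48 28.2; -45 32.3; -42 38.0; -39 38.1; -36 37.9; -33 38.3; -30 38.3; -27 38.5; -24 38.4; -21 38.7; -18 38.8; -15 38.3; -12 38.6; -9 38.6; -6 38.8; -3 38.9; 0 38.5; 3 38.6; 6 38.0; 9 3
[... 259 characters left out ...]
33 38.1; -30 38.2; -27 38.3; -24 38.2; -21 38.2; -18 38.7; -15 38.6; -12 38.5; -9 38.5; -6 38.4; -3 38.7; 0 38.7; 3 38.7; 6 38.7; 9 38.8; 12 38.9; 15 38.5; 18 38.2; 21 38.8; 24 38.5; 27 38.3; 30 38.5; 33 38.4; 36 None; 39 32.7; 42 36.6; 45 25.7; 48 39.3; 51 None; 54 None; 57 None; 60 None; 63 None; 
-60 28.6; -57 28.0; -54 27.9; -51 28.2; -48 27.9; -45 27.6; -42 27.5; -39 27.5; -36 27.6; -33 27.0; -30 27.7; -27 27.7; -24 28.0; -21 27.4; -18 27.9; -15 27.9; -12 27.6; -9 27.5; -6 27.5; -3 27.8; 0 27.6; 3 27.4; 6 27.7; 9 27.5; 12 27.3; 15 27.6; 18 27.6; 21 27.6; 24 27.9; 27 27.6; 30 27.3; 33 27.5; 36 27.5; 39 27.5; 42 27.5; 45 27.8; 48 None; 51 None; 54 None; 57 None; 60 None; 63 None; 
174 245
```

View pics/c9.png

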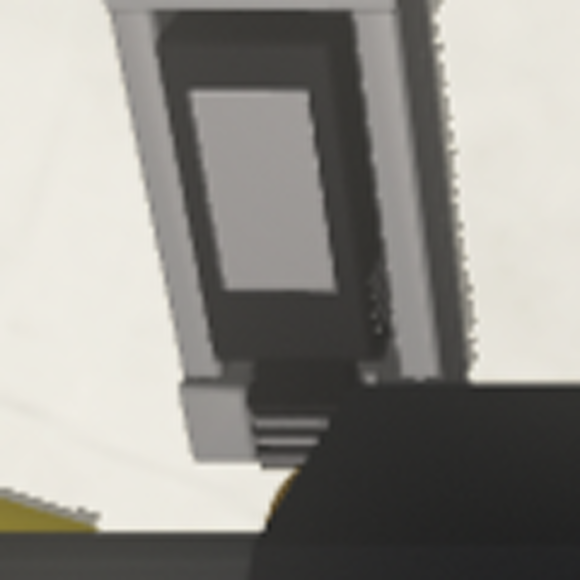

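```bash
python3 -c "
from h import *
print(r.finish_job())"
```

```text
the job is handed in; nothing more can be done
None
```

The long pack is in the charger: my last measurements show it level and fully down, its nose under the lip and the catch sprung over its heel. I handed the job in at about 21 s with the arm clear; no verdict came back, and I did not re-measure the short packs, can, notes or highlighter at the end.

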